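# Put away a mixed delivery on the stock piles

## Robot

A 6-joint arm with a two-finger parallel gripper is mounted at the origin on the work surface. World frame = base frame: x ahead of the robot, y to its left, z up, the work surface at z = 0. Lengths are in mm, angles in rad, forces in N, time in s.
With the tool pointing down it reaches from about 275 to 750 mm from the base axis. Payload 10.2 kg.
Tool frame: the origin (TCP) lies at the centre of the arm's flange, where the gripper is bolted on; the fingertips stand 173 mm ahead of it and the grasp point (between the pads) lies 155 mm ahead of it; z points along the fingers, y is the line along which they close (so a half turn about z gives the same grasp; the last joint's range is limited). The gripper opens to 85 mm and grips with 20 to 120 N. Pads are 22 mm wide; open, the fingers measure 114 mm over their backs; the gripper's body (76 mm by 85 mm) begins 54 mm behind the grasp point. The pads swing forward as they close: fully open they stand 13 mm farther back than shut.
Start: joints at [-1.37, 0.313, 1.498, -0, 1.331, -0.223], TCP at [215.883, -478.568, 404.694] pointing down, gripper open.
Joint ranges: [-2.94, 2.94], [-0.97, 2.17], [0.19, 2.56], [-1.23, 4.37], [0.02, 3.11], [-2.88, 2.88]. Speed limits (rad/s): [2.39, 2.39, 3.01, 3.14, 3.14, 3.14].

## Interface

Orientations are given as a unit quaternion [w, x, y, z].
In Python, from rig import ctrl gives the robot as it stands.
- The arm moves only by the shell command python3 steer.py [OPENING] [FORCE], which reads ROWS from standard input. ROWS is one flat JSON list of numbers that holds 1 to 8 rows one after another, with no inner brackets; each row has 6 numbers: dx, dy, dz in units of 5 mm, then a rotation vector rx, ry, rz in rad; each row is the pose to reach, as a shift and turn from the pose commanded when the command began, along the tool's axes at that moment; what a row does not reach only later rows make up. A row lasts 1/10 s, in which the tool goes at most 50 mm and 0.15 rad, less where a joint would pass 70% of its speed; a pose out of reach is approached as far as the arm can. OPENING is the opening from 0.0 (shut) to 1.0 (fully open), set as the command begins (- or left out keeps the last). The fingers move at their own pace and stop on an object; FORCE is the grip in N (left out, the last holds). Time passes only in rows, so rows that do not move let the fingers close. It prints the time, the measured TCP pose, the force, the opening and the grip force at its end. Input that does not fit is refused with a message, and nothing moves.
- ctrl.sense(): the state, without advancing time (a new reading comes with each control period).
- ctrl.capture(name): name is "scene" or "top"; returns the picture (384x512x3 uint8, red, green, blue); there is no depth.
- ctrl.calibration(name): a dict with "fx", "fy", "cx", "cy" (pixels), "position" and "attitude" of the camera in the world. Camera axes: x right, y down, z forward; pixel columns grow to the right and rows downward; lengths in mm; the calibration is good to about 2 mm. A picture is of the moment at which its call begins. calibration takes no time and is no camera call.
- ctrl.finish_job(): hands the job in; it is judged then, once.
The state is a dict: "time_s": time; "joints": joint angles; "dq": joint speeds; "tau": joint torques, N m; "eef_pos": TCP position; "ee_rot": TCP orientation; "force": force on the tool from outside, world axes, zero at the start; "wrist_torque": the same for the moment, N m; "grip_width": opening from 0.0 (shut) to 1.0 (fully open); "grip_force": force on a finger pad.
Only numpy, scipy, OpenCV 4.12 (cv2) and the standard library are available. Lean on these libraries where they do the work, as an engineer would, in place of code of your own. Each camera call takes 0.05 s, during which the arm holds its last target. There are 200 camera calls.

## Task

Put away the delivery: take apart the two mixed stacks in the cardboard flat and set each of the four cartons and the tub on top of the stock pile of its own kind and size, centred and squared up with the pile. Do not tip any of them over, and leave the piles standing where they are.

Things in the scene. Friction and masses are not known exactly. Their poses are not given: they have to be found in the camera images.
- wide_carton: the wide carton: white and green like all the others, 116 x 66 x 30 mm (along its own x, y, z), about 0.1 kg, loose. Origin: centre of its underside; x along its length. Starts in one of the two mixed stacks, 144 mm apart, in a shallow cardboard flat (310 x 176 mm, floor 4, walls 22 mm high). At the bottom of a stack, on the flat's floor.
- long_carton: the long narrow carton: white and green like all the others, 146 x 44 x 30 mm (along its own x, y, z), about 0.1 kg, loose. Origin: centre of its underside; x along its length. Starts in one of the two mixed stacks, 144 mm apart, in a shallow cardboard flat (310 x 176 mm, floor 4, walls 22 mm high). At the bottom of a stack, on the flat's floor.
- medium_carton: the medium carton: white and green like all the others, 92 x 48 x 26 mm (along its own x, y, z), about 0.1 kg, loose. Origin: centre of its underside; x along its length. Starts in one of the two mixed stacks, 144 mm apart, in a shallow cardboard flat (310 x 176 mm, floor 4, walls 22 mm high). Second in its stack, on the wide or the long carton; the tub stands on it.
- square_carton: the square carton: white and green like all the others, 62 x 62 x 26 mm (along its own x, y, z), about 0.1 kg, loose. Origin: centre of its underside; x, y along its sides. Starts in one of the two mixed stacks, 144 mm apart, in a shallow cardboard flat (310 x 176 mm, floor 4, walls 22 mm high). Second in its stack, on the wide or the long carton; nothing is on it.
- tub: small round white plastic tub with lid, 52 mm across the lid (body 48 mm), 30 mm high, lid the top 8 mm, loose, 0.06 kg. Origin: centre of its underside, z up. At the start it stands on the medium carton, as the top of the stack of three.
- wide_pile: stock pile of wide cartons: 2 cartons of 116 x 66 x 30 mm one on another, held as one block by two kraft paper bands; its flat top is 60 mm above its origin. It stands free on the bench (0.6 kg) and can be pushed. Origin: centre of its underside; x along the cartons' length, z up.
- long_pile: stock pile of long narrow cartons: 2 cartons of 146 x 44 x 30 mm one on another, held as one block by two kraft paper bands; its flat top is 60 mm above its origin. It stands free on the bench (0.6 kg) and can be pushed. Origin: centre of its underside; x along the cartons' length, z up.
- medium_pile: stock pile of medium cartons: 3 cartons of 92 x 48 x 26 mm one on another, held as one block by two kraft paper bands; its flat top is 78 mm above its origin. It stands free on the bench (0.6 kg) and can be pushed. Origin: centre of its underside; x along the cartons' length, z up.
- square_pile: stock pile of square cartons: 3 cartons of 62 x 62 x 26 mm one on another, held as one block by two kraft paper bands; its flat top is 78 mm above its origin. It stands free on the bench (0.6 kg) and can be pushed. Origin: centre of its underside; x along the cartons' length, z up.
- tub_pile: stock pile of two round tubs of 52 mm across, one on the other, behaving as one block; its flat top is 60 mm above its origin. It stands free on the bench (0.45 kg) and can be pushed. Origin: centre of its underside, z up.

How it is judged:
By the outcome, as a careful person would: the job done as asked, in the order asked, and still so for the second after the job is handed in, with the robot touching nothing.
It also fails if it takes over 112 s, if anything falls off the work surface, if the arm or the gripper's body presses on something with over 40 N, if the wrist force passes 120 N, or if a joint passes its speed limit or range.

## Working session

There is one attempt and no reset: what is moved stays moved. The work goes in short steps, Python scripts to look and compute and a shell command to move; the robot and the scene stay as the last step left them, time stands still between calls to the robot, and variables do not carry over. Pictures are saved under pics/ and viewed, at most 14 in all, crops included, and the job is handed in when it is done.

```bash
ls; mkdir -p pics; python3 - <<'E'
from rig import ctrl
import cv2
for n in("scene","top"):
    im=ctrl.capture(n); cv2.imwrite(f"pics/{n}0.png",cv2.resize(im[:,:,::-1],(800,600),interpolation=cv2.INTER_CUBIC)); cv2.imwrite(f"raw_{n}.png",im[:,:,::-1])
    print(ctrl.calibration(n))
s=ctrl.sense();print(s)
E
```

```text
pics
rig.py
steer.py
{'fx': 453.03516222204473, 'fy': 453.03516222204473, 'cx': 258.1790563447733, 'cy': 195.7161114028838, 'position': array([1410.62999166,   59.94077945,  645.47613168]), 'attitude': array([-0.3200298 ,  0.60139255,  0.64549193, -0.34532319])}
{'fx': 476.41241531467324, 'fy': 476.41241531467324, 'cx': 256.86953018368473, 'cy': 189.62331960351554, 'position': array([ 395.30812002,  -13.4987721 , 1498.34104504]), 'attitude': array([ 0.03932185, -0.69677976,  0.71507452, -0.04025169])}
{'time_s': 0.1, 'joints': array([-1.37040281e+00,  3.13409863e-01,  1.49834709e+00, -1.92758561e-05,
        1.33101084e+00, -2.23427780e-01]), 'dq': array([-0.00269344, -0.00099994, -0.00339123, -0.00072152, -0.0012318 ,
       -0.00027548]), 'tau': array([ 3.30047937e-03, -4.12899971e+01, -2.60139906e+01, -1.44711880e-04,
        3.04896421e-03, -5.06263439e-05]), 'eef_pos': array([ 215.8728765 , -478.53325373,  404.18937012]), 'ee_rot': array([-5.87639885e-04,  9.77630185e-01,  2.10330399e-01, -2.59322609e-06]), 'force': array([-0.36094369, -0.26308635,  0.61041436]), 'wrist_torque': array([-0.02147303, -0.01991171,  0.00272405]), 'grip_force': 0.0, 'grip_width': 1.0009960601353574}
```
View pics/scene0.png

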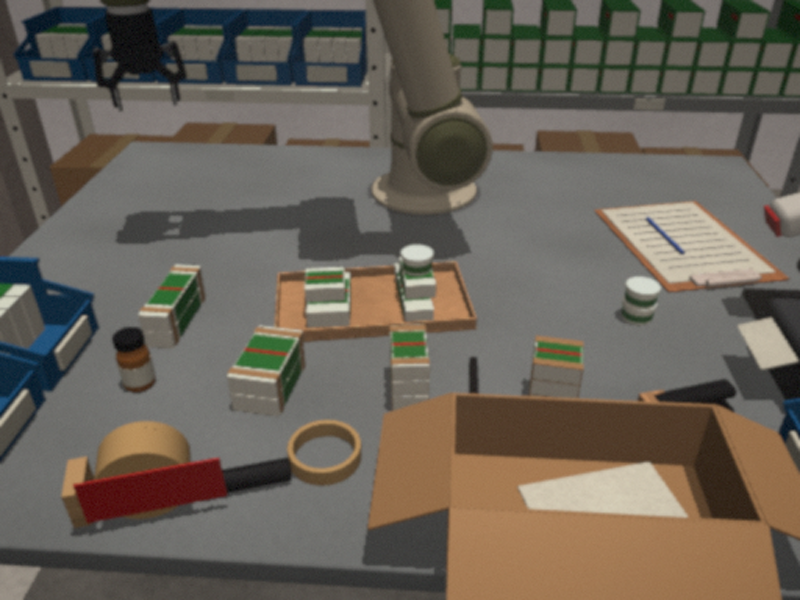

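View pics/top0.png

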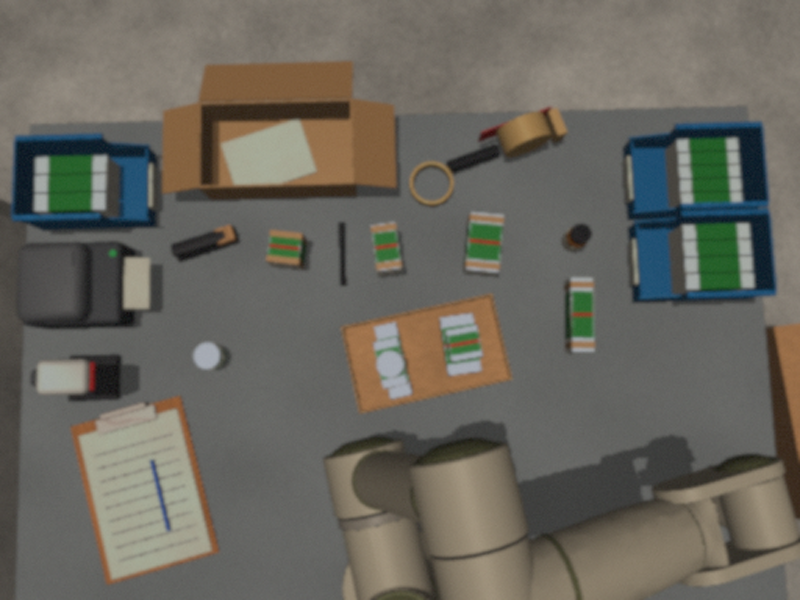

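The top view (800 px) shows the piles: tub (208,356), square (285,248), medium (387,247), wide (485,242), long (581,315). The left stack is long + medium + tub at about (390,365), and the right stack is wide + square at about (461,344). I'll zoom in to find reliable edges.

```bash
python3 - <<'E'
import cv2
t=cv2.imread("raw_top.png");s=cv2.imread("raw_scene.png")
cv2.imwrite("pics/t1.png",cv2.resize(t[130:265,120:395],(800,393),interpolation=cv2.INTER_NEAREST))
cv2.imwrite("pics/s1.png",cv2.resize(s[150:270,80:430],(800,274),interpolation=cv2.INTER_NEAREST))
E
```

View pics/t1.png

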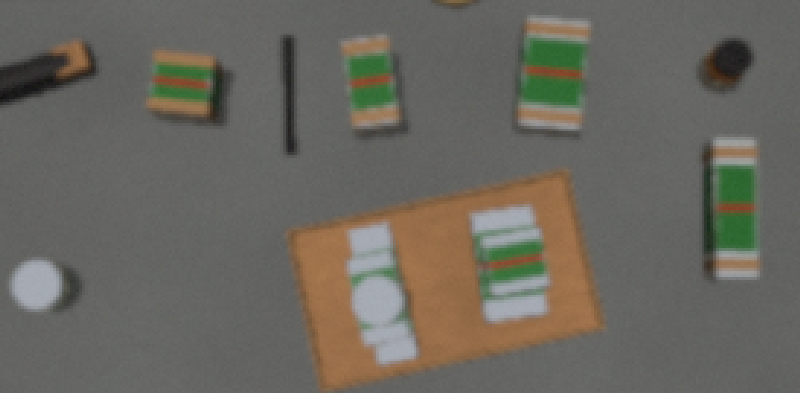

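View pics/s1.png

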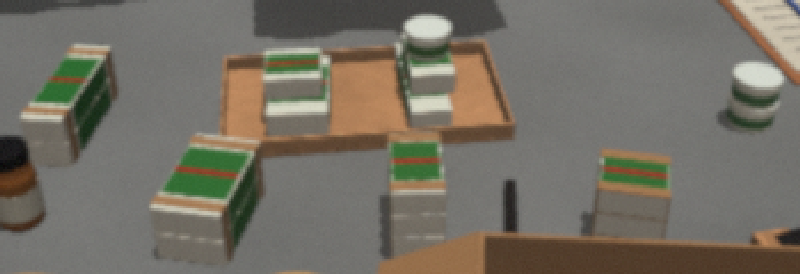

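The crops show red stripes at the centre of each top face. In the top crop they are at square (183,83), medium (371,80), wide (553,73), long (735,208) and the square carton (513,262). I'll use the stripe centroid and the outline angle, cast onto each top plane.

```bash
cat > h.py <<'E'
import numpy as np,cv2
from rig import ctrl
from scipy.spatial.transform import Rotation as R
K=8
def cast(n,px,z):
    c=ctrl.calibration(n);px=np.atleast_2d(px)
    d=np.c_[(px[:,0]-c["cx"])/c["fx"],(px[:,1]-c["cy"])/c["fy"],np.ones(len(px))]
    d=R.from_quat(np.asarray(c["attitude"]),scalar_first=True).apply(d); p=np.asarray(c["position"])
    return (p+d*((z-p[2])/d[:,2])[:,None])[:,:2]
def proj(n,P):
    c=ctrl.calibration(n);q=R.from_quat(np.asarray(c["attitude"]),scalar_first=True).inv().apply(np.atleast_2d(P)-c["position"])
    return np.c_[c["fx"]*q[:,0]/q[:,2]+c["cx"],c["fy"]*q[:,1]/q[:,2]+c["cy"]]
def crop(im,box):
    x0,y0,x1,y1=box;h=cv2.resize(im[y0:y1,x0:x1],None,fx=K,fy=K,interpolation=cv2.INTER_CUBIC)
    return h.astype(int)
def topx(p,box): return np.asarray(p,float)/K-0.5+0.5/K+np.array(box[:2])
def masks(im,box):
    h=crop(im,box);r,g,b=h[...,0],h[...,1],h[...,2]
    green=(g-r>25)&(g-b>20); red=(r-b>50)&(r-g>35)
    white=(h.min(2)>135)
    return dict(green=green,red=red,white=white)
def biggest(m):
    n,l,s,c=cv2.connectedComponentsWithStats(m.astype(np.uint8)); k=1+np.argmax(s[1:,4]); return l==k
def pts(m,box):
    y,x=np.nonzero(m);return topx(np.c_[x,y],box)
E
python3 - <<'E'
from h import *
im=cv2.imread("raw_top.png")[:,:,::-1];sc=cv2.imread("raw_scene.png")[:,:,::-1]
f=2.91
B=dict(square=(145,50,195,78,78),medium=(340,30,402,132,78),wide=(515,12,592,135,60),long=(705,135,762,280,60),sqcart=(470,225,548,298,60))
def box(b,ox,oy,f): return (int(ox+b[0]/f),int(oy+b[1]/f),int(ox+b[2]/f)+1,int(oy+b[3]/f)+1)
B["square"]=(140,45,220,125,78)
for n,b in B.items():
    bx=box(b,120,130,f);m=masks(im,bx)
    z=b[4]
    for k in("red","green"):
        mm=biggest(m[k]) if k=="red" else m[k]|m["red"]
        p=cast("top",pts(mm,bx),z); c=p.mean(0)
        r=cv2.minAreaRect(p.astype(np.float32)); print(n,k,c.round(1),"rect",np.round(r[0],1),np.round(r[1],1),round(r[2],1))
S=dict(square=(590,145,680,190,78),medium=(385,135,450,185,78),wide=(150,130,262,205,60),long=(20,42,118,115,60),sqcart=(258,48,332,75,60))
for n,b in S.items():
    bx=box(b,80,150,800/350);m=masks(sc,bx)
    p=cast("scene",pts(biggest(m["red"]),bx),b[4]);r=cv2.minAreaRect(p.astype(np.float32));print("scene",n,p.mean(0).round(1),np.round(r[1],1),round(r[2],1))
for n,b,z in(("tubpile",(5,255,72,318),60),("tub",(350,275,405,326),90)):
    bx=box(b,120,130,f);h=crop(im,bx);mm=biggest(h.min(2)>145);p=cast("top",pts(mm,bx),z);c,r=cv2.minEnclosingCircle(p.astype(np.float32));print(n,p.mean(0).round(1),np.round(c,1),r, 2*np.sqrt(mm.sum()/64/np.pi)*3)
for n,b,z in(("tubpile",(725,58,785,90),60),("tub",(400,12,456,46),90)):
    bx=box(b,80,150,800/350);h=crop(sc,bx);mm=biggest(h.min(2)>150);p=cast("scene",pts(mm,bx),z);r=cv2.minAreaRect(p.astype(np.float32));print("scene",n,p.mean(0).round(1),np.round(r[0],1),np.round(r[1],1))
E
```

```text
square red [659.1 207.9] rect [659. 208.] [56.6  6.3] 82.5
square green [658.1 207.3] rect [658.4 207.2] [62.  54.8] 82.5
medium red [655.3  10.2] rect [655.3  10.2] [ 6.3 41.6] 6.8
medium green [654.6  10.4] rect [655.2  10.2] [76.6 46.5] 6.3
wide red [ 662.7 -181.9] rect [ 662.6 -182.1] [58.4  6.5] 83.0
wide green [ 662.2 -182. ] rect [ 662.6 -181.9] [66.4 94.8] 82.3
long red [ 514.7 -366.3] rect [ 514.5 -366.3] [37.2  5.7] 88.5
long green [ 514.4 -366.6] rect [ 515.  -365.6] [ 43.9 119.5] 88.7
sqcart red [ 473.1 -147.3] rect [ 471.  -147.2] [32.8 77.2] 36.0
sqcart green [ 463.1 -127.9] rect [ 464.4 -128.8] [84.8 78. ] 88.5
scene square [658.8 208.4] [57.3  7.3] 82.3
scene medium [654.9  10.6] [ 6.8 43.9] 6.5
scene wide [ 597.9 -160.3] [21.2 41.9] 3.9
scene long [ 514.  -367.8] [37.2  6.2] 89.2
scene sqcart [ 464.5 -137.9] [ 6.1 55.9] 8.4
tubpile [453.8 362. ] [453.8 361.5] 24.574792861938477 47.78135373014616
tub [425.1   8.1] [420.1   4.6] 32.83781051635742 51.46181456848613
scene tubpile [454.6 362.5] [454.2 362.2] [53.1 51.3]
scene tub [429.6   9. ] [429.5   8.7] [51.6 50.4]
```

```bash
cat > go.py <<'E'
# usage: go.py x y z yaw_deg -> delta in tool axes
import sys
from h import *
x,y,z,a=map(float,sys.argv[1:5]);s=ctrl.sense()
r=R.from_quat(s["ee_rot"],scalar_first=True)
d=r.inv().apply(np.array([x,y,z])-s["eef_pos"])
t=np.radians(a);T=R.from_matrix(np.array([[np.cos(t),np.sin(t),0],[np.sin(t),-np.cos(t),0],[0,0,-1]]))
print("t",round(s["time_s"],1),"d",d.round(1),"rot",(r.inv()*T).as_rotvec().round(3),"F",s["force"].round(1),"w",round(s["grip_width"],3),round(s["grip_force"],1))
E
python3 - <<'E'
from h import *
print(cast("top",[[120+378/2.909,130+300/2.909]],90))
im=cv2.imread("raw_top.png")[:,:,::-1]
# circle from radial edges: white tub vs green/brown: fit using bright mask + Hough
g=cv2.GaussianBlur(crop(im,(236,220,264,246)).astype(np.uint8),(0,0),4)
c=cv2.HoughCircles(g[...,0],cv2.HOUGH_GRADIENT,1,200,param1=60,param2=10,minRadius=60,maxRadius=78)
print(c, cast("top",topx(c[0,:1,:2],(236,220)),90))
E
python3 go.py 429 8.5 300 9
```

```text
[[426.16620462   6.30985966]]
t 0.1 d [ 394.5 -356.2  104.7] rot [-0.001 -0.     0.267] F [-0.4 -0.3  0.6] w 1.001 0.0Traceback (most recent call last):
  File "<stdin>", line 7, in <module>
TypeError: 'NoneType' object is not subscriptable
```

The rows are not in the units I measure in: shifts go in units of 5 mm. I convert before sending: 80 mm is 16, 320 mm is 64.

```bash
echo '[8, -7.2, 0, 0, 0, 0.03, 16, -14.4, 0, 0, 0, 0.07, 24, -21.6, 0, 0, 0, 0.1, 32, -28.8, 0, 0, 0, 0.13, 40, -36, 0, 0, 0, 0.17, 48, -43.2, 0, 0, 0, 0.2, 56, -50.4, 0, 0, 0, 0.23, 64, -57.6, 0, 0, 0, 0.267]' | python3 steer.py 1.0 30; python3 go.py 428 8 300 9
```

```text
time_s: 0.9
eef_pos: [377.1, -110.4, 404.7]
ee_rot: [0.0, 0.997, 0.077, 0.0]
force: [0.5, -0.6, 0.7]
grip_width: 1.002
grip_force: 0.0
t 0.9 d [  68.6 -109.1  104.7] rot [ 0.    -0.    -0.002] F [ 0.5 -0.6  0.7] w 1.002 0.0
```

```bash
echo '[4, -6.4, 2, 0, 0, 0, 8, -12.8, 8, 0, 0, 0, 13.72, -21.82, 16, 0, 0, 0, 13.72, -21.82, 21, 0, 0, 0, 13.72, -21.82, 21, 0, 0, 0, 13.72, -21.82, 21, 0, 0, 0]' | python3 steer.py; python3 go.py 428 8 233 9; python3 - <<'E'
from h import *
im=ctrl.capture("scene");cv2.imwrite("pics/s2.png",cv2.resize(im[100:240,150:330,::-1],(720,560),interpolation=cv2.INTER_CUBIC))
E
```

```text
time_s: 1.5
eef_pos: [427.7, 5.9, 300.1]
ee_rot: [-0.0, 0.997, 0.079, -0.0]
force: [0.6, -0.8, 1.2]
grip_width: 1.0
grip_force: 0.0
t 1.5 d [ 0.7 -2.  67.1] rot [-0.     0.001  0.   ] F [ 0.6 -0.8  1.2] w 1.0 0.0
```

View pics/s2.png

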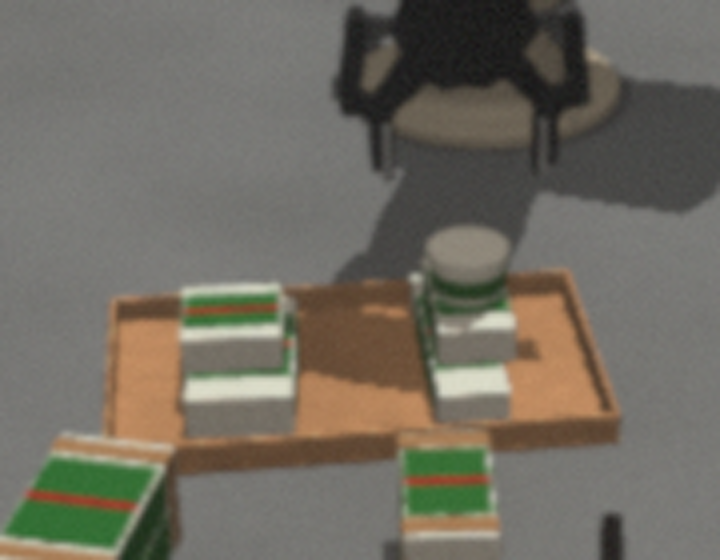

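The gripper (fingers about columns 385 and 545) straddles the tub (column 467), so I'll descend and grip.

```bash
echo '[0.1, -0.2, 5, 0, 0, 0, 0.1, -0.2, 10, 0, 0, 0, 0.1, -0.2, 12.8, 0, 0, 0, 0.1, -0.2, 13.4, 0, 0, 0, 0.1, -0.2, 13.4, 0, 0, 0, 0.1, -0.2, 13.4, 0, 0, 0]' | python3 steer.py; python3 go.py 428 8 233 9; echo '[0, 0, 0, 0, 0, 0, 0, 0, 0, 0, 0, 0, 0, 0, 0, 0, 0, 0, 0, 0, 0, 0, 0, 0, 0, 0, 0, 0, 0, 0, 0, 0, 0, 0, 0, 0, 0, 0, 0, 0, 0, 0, 0, 0, 0, 0, 0, 0]' | python3 steer.py 0 25;python3 go.py 428 8 233 9
```

```text
time_s: 2.15
eef_pos: [428.3, 6.7, 234.0]
ee_rot: [0.0, 0.997, 0.078, 0.001]
force: [-0.1, 0.7, -0.7]
grip_width: 1.004
grip_force: 0.0
t 2.1 d [-0.1 -1.3  1. ] rot [ 0.001 -0.002 -0.001] F [-0.1  0.7 -0.7] w 1.004 0.0
time_s: 2.95
eef_pos: [428.1, 7.1, 233.3]
ee_rot: [0.0, 0.997, 0.078, 0.0]
force: [-2.2, -0.1, 7.1]
grip_width: 0.595
grip_force: 24.8
t 3.0 d [ 0.1 -0.9  0.3] rot [ 0.    -0.001 -0.   ] F [-2.2 -0.1  7.1] w 0.595 24.8
```

To row units: -85 mm is -17, -5 mm is -1.

```bash
echo '[0, 0, -1, 0, 0, 0, 0, 0, -4, 0, 0, 0, 0, 0, -9, 0, 0, 0, 0, 0, -14, 0, 0, 0, 0, 0, -17, 0, 0, 0, 0, 0, -18, 0, 0, 0, 0, 0, -18, 0, 0, 0]' | python3 steer.py; python3 go.py 454.2 362 323 9; python3 - <<'E'
from h import *
im=ctrl.capture("scene");cv2.imwrite("raw_s3.png",im[:,:,::-1]);cv2.imwrite("pics/s3.png",cv2.resize(im[90:230,150:330,::-1],(720,560),interpolation=cv2.INTER_CUBIC))
E
```

```text
time_s: 3.65
eef_pos: [427.9, 7.2, 323.0]
ee_rot: [0.0, 0.997, 0.078, 0.0]
force: [0.1, -0.9, -1.3]
grip_width: 0.594
grip_force: 26.2
t 3.6 d [ 8.140e+01 -3.463e+02 -1.000e-01] rot [ 0.    -0.001 -0.   ] F [ 0.1 -0.9 -1.3] w 0.594 26.2
```

View pics/s3.png

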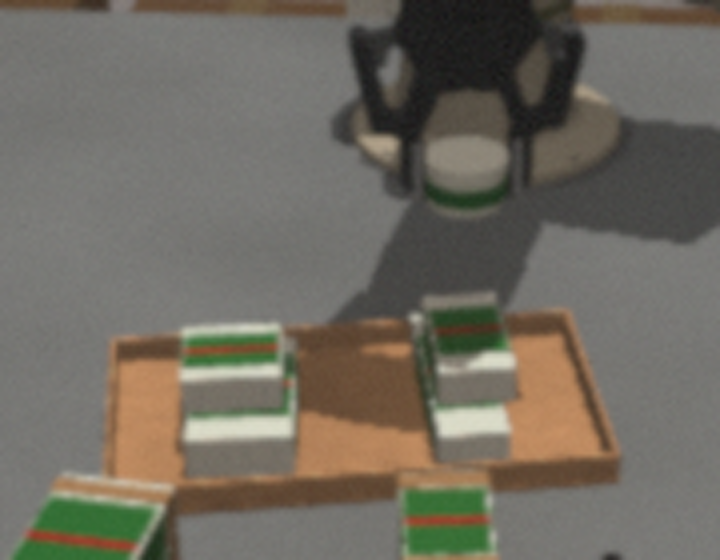

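The tub hangs upright between the pads, with its lid at (467,155). The medium carton's stripe is now visible at (470,330). I'll measure both.

```bash
python3 - <<'E'
from h import *
im=cv2.imread("raw_s3.png")[:,:,::-1]
bx=(252,120,282,146);h=crop(im,bx)
print(h.min(2)[::24,::24])
for th in(105,120,135):
    mm=biggest((h.min(2)>th));p=cast("scene",pts(mm,bx),180);r=cv2.minAreaRect(p.astype(np.float32));print(th,p.mean(0).round(1),np.round(r[0],1),np.round(r[1],1))
def stripe(bx,z):
    h=crop(im,bx);r,g,b=h[...,0],h[...,1],h[...,2]
    m=biggest((r-g>15)&(r-b>15));p=cast("scene",pts(m,bx),z);q=cv2.minAreaRect(p.astype(np.float32));print(p.mean(0).round(1),np.round(q[0],1),np.round(q[1],1),q[2])
stripe((256,164,278,178),60);stripe((194,174,222,182),60)
E
```

```text
[[ 31  30  64  68  68  71  72  72  65  35]
 [ 34  41  69  68  73  76  74  71  63  29]
 [ 37  61 105 120 121 121 119 113  81  64]
 [ 40  72 122 121 121 120 119 122 114  66]
 [ 42  69 100 117 119 121 121 116  89  67]
 [ 40  66  76  99 104 104 103  96  54  66]
 [ 56  68  31  50  71  69  60  44  34  67]
 [ 88  66  72  48  38  34  38  52  65  68]
 [ 66  67  70  78  88  87  82  72  68  68]]
105 [432.3   7.3] [433.2   7.8] [55.2 46. ]
120 [431.    6.6] [431.   7.] [38.7 41.1]Traceback (most recent call last):
  File "<stdin>", line 6, in <module>
  File "h.py", line 23, in biggest
    n,l,s,c=cv2.connectedComponentsWithStats(m.astype(np.uint8)); k=1+np.argmax(s[1:,4]); return l==k
                                                                      ~~~~~~~~~^^^^^^^^^
    return _wrapfunc(a, 'argmax', axis=axis, out=out, **kwds)
    return bound(*args, **kwds)
ValueError: attempt to get argmax of an empty sequence
```

```bash
echo '[1.6, -7, 0, 0, 0, 0, 3.6, -15, 0, 0, 0, 0, 5.6, -24, 0, 0, 0, 0, 7.8, -33, 0, 0, 0, 0, 9.8, -42, 0, 0, 0, 0, 11.8, -50, 0, 0, 0, 0, 13.6, -57, 0, 0, 0, 0, 15, -63, 0, 0, 0, 0]' | python3 steer.py; python3 go.py 452.5 362 233 9;  python3 - <<'E'
from h import *
im=cv2.imread("raw_s3.png")[:,:,::-1]
def stripe(bx,z):
    h=crop(im,bx);r,g,b=h[...,0],h[...,1],h[...,2]
    m=biggest((r-g>15)&(r-b>15));p=cast("scene",pts(m,bx),z);q=cv2.minAreaRect(p.astype(np.float32));print(p.mean(0).round(1),np.round(q[0],1),np.round(q[1],1),q[2])
stripe((256,168,278,178),60);stripe((194,174,222,182),60)
E
```

```text
time_s: 4.5
eef_pos: [452.5, 331.9, 321.2]
ee_rot: [0.0, 0.997, 0.079, -0.001]
force: [-0.4, -0.1, -0.5]
grip_width: 0.592
grip_force: 26.3
t 4.5 d [  4.9 -29.7  88.2] rot [0.001 0.002 0.001] F [-0.4 -0.1 -0.5] w 0.592 26.3
[430.4   8.5] [430.2   9.7] [ 7.8 42.8] 10.238395690917969
[ 464.2 -138.6] [ 463.5 -140.1] [67.1 20.3] 85.58483123779297
```

To row units: 10 mm is 2, 76 mm is 15.2.

```bash
echo '[0.8, -4, 2, 0, 0, 0, 1, -5.8, 5, 0, 0, 0, 1, -5.8, 9, 0, 0, 0, 1, -5.8, 12.4, 0, 0, 0, 1, -5.8, 14.4, 0, 0, 0, 1, -5.8, 15.2, 0, 0, 0, 1, -5.8, 15.2, 0, 0, 0, 1, -5.8, 15.2, 0, 0, 0]' | python3 steer.py; python3 go.py 452.5 362 233 9; python3 - <<'E'
from h import *
im=ctrl.capture("scene");cv2.imwrite("pics/s4.png",cv2.resize(im[110:220,360:480,::-1],(600,550),interpolation=cv2.INTER_CUBIC))
E
```

```text
time_s: 5.3
eef_pos: [453.4, 359.3, 247.3]
ee_rot: [-0.0, 0.997, 0.078, 0.0]
force: [0.5, 0.6, 0.4]
grip_width: 0.595
grip_force: 26.3
t 5.3 d [-0.5 -2.8 14.3] rot [-0.    -0.001 -0.   ] F [0.5 0.6 0.4] w 0.595 26.3
```

View pics/s4.png

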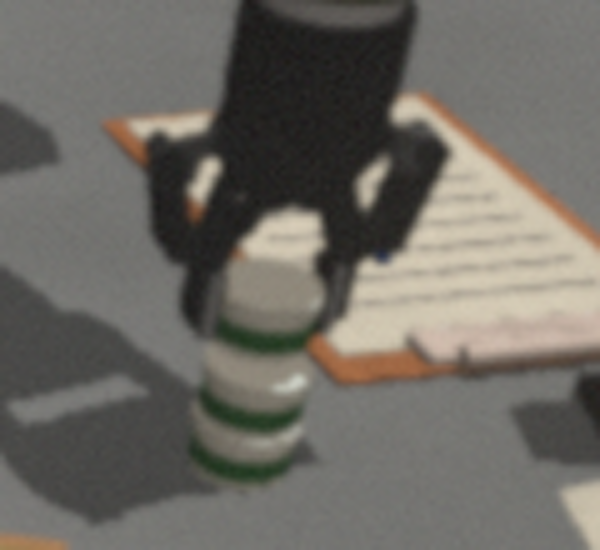

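```bash
cat > band.py <<'E'
from h import *
im=ctrl.capture("scene");s=ctrl.sense();print(s["eef_pos"].round(1))
bx=(392,155,430,210);h=crop(im,bx);r,g,b=h[...,0],h[...,1],h[...,2]
m=((g-r>12)&(g-b>5)).astype(np.uint8)
n,l,st,c=cv2.connectedComponentsWithStats(m)
ks=sorted([k for k in range(1,n) if st[k,4]>1200],key=lambda k:-c[k][1]); zs=[11,41,71+s["eef_pos"][2]-233.3]
print(len(ks))
for k,z in zip(ks,zs):
    p=cast("scene",pts(l==k,bx),z); mid=topx([[st[k,0]+st[k,2]/2,c[k][1]]],bx)
    print(st[k],p.mean(0).round(1),cast("scene",mid,z).round(1))
E
python3 band.py
```

```text
[453.4 359.4 247.4]
3
[  56  359  151   52 3129] [474.5 358.7] [[474.5 359.4]]
[  75  278  147   51 2991] [474.6 358.1] [[474.5 359. ]]
[  99  162  130   42 2994] [475.2 355.6] [[475.3 355.4]]
```

```bash
echo '[-0.1, -0.54, 0.6, 0, 0, 0, -0.1, -0.54, 1.2, 0, 0, 0, -0.1, -0.54, 1.8, 0, 0, 0, -0.1, -0.54, 2.2, 0, 0, 0, -0.1, -0.54, 2.2, 0, 0, 0, -0.1, -0.54, 2.2, 0, 0, 0]' | python3 steer.py; python3 band.py; python3 go.py 452.8 362 233 9
```

```text
time_s: 6.0
eef_pos: [452.3, 362.0, 235.7]
ee_rot: [0.0, 0.997, 0.078, -0.0]
force: [0.1, 0.2, -1.0]
grip_width: 0.592
grip_force: 26.3
[452.3 362.  235.8]
3
[  54  355  149   55 3074] [474.5 358.3] [[474.5 358.5]]
[  74  276  144   54 3002] [474.5 357.6] [[474.5 358.3]]
[  99  192  139   45 3107] [473.9 358.4] [[473.9 359.1]]
t 6.0 d [0.5 0.1 2.8] rot [-0. -0. -0.] F [ 0.8  0.4 -0.8] w 0.595 26.3
```

To row units: 2 mm is 0.4, 2.6 mm is 0.52.

```bash
echo '[0.1, 0, 0.2, 0, 0, 0, 0.1, 0, 0.4, 0, 0, 0, 0.1, 0, 0.52, 0, 0, 0, 0.1, 0, 0.52, 0, 0, 0]' | python3 steer.py; echo '[0, 0, 0, 0, 0, 0, 0, 0, 0, 0, 0, 0, 0, 0, 0, 0, 0, 0, 0, 0, 0, 0, 0, 0]' | python3 steer.py 0.9; echo '[0, 0, -1, 0, 0, 0, 0, 0, -4, 0, 0, 0, 0, 0, -10, 0, 0, 0, 0, 0, -16, 0, 0, 0, 0, 0, -19, 0, 0, 0, 0, 0, -19, 0, 0, 0]' | python3 steer.py; python3 band.py; python3 go.py 429.5 8.5 325 10.2
```

```text
time_s: 6.45
eef_pos: [452.8, 362.1, 233.4]
ee_rot: [-0.0, 0.997, 0.078, 0.0]
force: [-0.8, -0.6, 3.7]
grip_width: 0.594
grip_force: 26.5
time_s: 6.85
eef_pos: [452.8, 362.1, 233.0]
ee_rot: [0.0, 0.997, 0.078, -0.0]
force: [-0.3, 0.3, 1.1]
grip_width: 0.901
grip_force: 0.0
time_s: 7.45
eef_pos: [452.9, 362.2, 330.6]
ee_rot: [-0.001, 0.997, 0.078, 0.002]
force: [0.4, 0.0, -0.2]
grip_width: 0.897
grip_force: 0.0
[452.7 362.1 328.7]
3
[  56  358  145   53 2872] [475. 358.] [[475.  358.4]]
[  74  276  145   53 2844] [474.5 357.9] [[474.5 358.4]]
[  92  193  144   50 2816] [629.3 308.7] [[629.3 308.7]]
t 7.5 d [-78.2 345.6   3.4] rot [-0.001 -0.002 -0.021] F [-0.4 -0.1  0.3] w 0.902 0.0
```

The three bands line up evenly (left edges 56, 74, 92), so the tub is centred. With the arm clear, I'll measure the stacks.

```bash
python3 - <<'E'
from h import *
t=ctrl.capture("top");s=ctrl.capture("scene")
cv2.imwrite("raw_top2.png",t[:,:,::-1]);cv2.imwrite("raw_s5.png",s[:,:,::-1])
a=cv2.resize(t[195:260,215:330,::-1],(800,452),interpolation=cv2.INTER_NEAREST)
cv2.imwrite("pics/t2.png",a)
def stripe(n,im,bx,z,lo=35):
    h=crop(im,bx);r,g,b=h[...,0],h[...,1],h[...,2]
    m=biggest((r-g>lo)&(r-b>25));p=cast(n,pts(m,bx),z);q=cv2.minAreaRect(p.astype(np.float32));print(n,p.mean(0).round(1),np.round(q[0],1),np.round(q[1],1),round(q[2],1))
stripe("scene",s,(256,168,278,178),60);stripe("scene",s,(194,174,222,182),60)
stripe("top",t,(240,226,258,238),60);stripe("top",t,(284,213,308,226),60)
E
```

```text
scene [431.7   2.1] [431.5   2.5] [ 6.3 25.8] 10.4
scene [ 464.5 -138. ] [ 464.3 -135.9] [ 6.1 55.9] 8.5
top [431.1   9.2] [430.9  10. ] [ 5.8 43.8] 11.0
top [ 465.2 -136.7] [ 465.3 -137.1] [ 6.1 62.8] 8.7
```

View pics/t2.png

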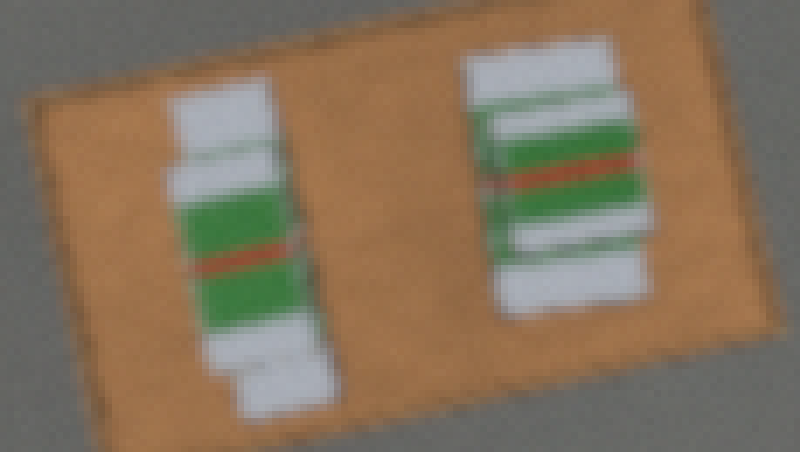

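The stripe centroids put the medium carton at (431, 9.5) with yaw 10.7°, and the square carton at (465, -137.3) with yaw 8.6°. Next I'll fetch the medium carton.

```bash
echo '[-1.6, 7, 0, 0, 0, 0, -3.6, 15, 0, 0, 0, 0, -5.6, 24, 0, 0, 0, -0.01, -7.8, 33, 0, 0, 0, -0.02, -9.8, 42, 0, 0, 0, -0.03, -11.8, 50, 0, 0, 0, -0.03, -13.4, 58, 0, 0, 0, -0.03, -15.2, 66, 0, 0, 0, -0.03]' | python3 steer.py 1.0; python3 go.py 431 9.5 215 10.7
```

```text
time_s: 8.4
eef_pos: [428.7, 22.7, 327.2]
ee_rot: [-0.0, 0.996, 0.093, -0.001]
force: [-0.2, -0.1, -0.1]
grip_width: 1.0
grip_force: 0.0
t 8.4 d [ -0.   13.5 112.2] rot [-0.001  0.002  0.   ] F [-0.2 -0.1 -0.1] w 1.0 0.0
```

```bash
echo '[0, 0, 0, 0, 0, 0, 0, 0, 0, 0, 0, 0]' | python3 steer.py; python3 go.py 431 9.5 207 10.7
```

```text
time_s: 8.6
eef_pos: [429.1, 23.9, 327.4]
ee_rot: [-0.0, 0.996, 0.092, -0.001]
force: [0.2, 0.1, 0.3]
grip_width: 1.003
grip_force: 0.0
t 8.6 d [ -0.6  14.6 120.4] rot [-0.001  0.001 -0.002] F [0.2 0.1 0.3] w 1.003 0.0
```

To row units: 120 mm is 24, 112 mm is 22.4.

```bash
echo '[0, 1.4, 6, 0, 0, 0, -0.12, 2.92, 13, 0, 0, 0, -0.12, 2.92, 19, 0, 0, 0, -0.12, 2.92, 22.4, 0, 0, 0, -0.12, 2.92, 24, 0, 0, 0, -0.12, 2.92, 24, 0, 0, 0, -0.12, 2.92, 24, 0, 0, 0]' | python3 steer.py; python3 go.py 431 9.5 207 10.7;  echo '[0, 0, 0, 0, 0, 0, 0, 0, 0, 0, 0, 0, 0, 0, 0, 0, 0, 0, 0, 0, 0, 0, 0, 0, 0, 0, 0, 0, 0, 0, 0, 0, 0, 0, 0, 0, 0, 0, 0, 0, 0, 0, 0, 0, 0, 0, 0, 0]' | python3 steer.py 0 25;python3 go.py 431 9.5 207 10.7
```

```text
time_s: 9.3
eef_pos: [431.7, 10.3, 208.7]
ee_rot: [0.0, 0.996, 0.094, 0.0]
force: [0.3, 0.4, 0.8]
grip_width: 1.0
grip_force: 0.0
t 9.3 d [-0.8  0.6  1.7] rot [ 0.    -0.001  0.001] F [0.3 0.4 0.8] w 1.0 0.0
time_s: 10.1
eef_pos: [431.5, 9.8, 208.7]
ee_rot: [0.0, 0.996, 0.093, 0.0]
force: [-2.0, 0.9, 7.1]
grip_width: 0.558
grip_force: 26.1
t 10.1 d [-0.6  0.2  1.7] rot [ 0.    -0.001  0.   ] F [-2.   0.9  7.1] w 0.558 26.1
```

To row units: -90 mm is -18, -85 mm is -17.

```bash
echo '[0, 0, -1, 0, 0, 0, 0, 0, -4, 0, 0, 0, 0, 0, -9, 0, 0, 0, 0, 0, -14, 0, 0, 0, 0, 0, -17, 0, 0, 0, 0, 0, -18, 0, 0, 0, 0, 0, -18, 0, 0, 0]' | python3 steer.py; python3 go.py 655.2 10.3 298 6.5
```

```text
time_s: 10.8
eef_pos: [431.3, 9.8, 298.4]
ee_rot: [0.0, 0.996, 0.093, 0.0]
force: [0.4, 0.4, -1.8]
grip_width: 0.556
grip_force: 26.2
t 10.8 d [220.1  41.1   0.5] rot [ 0.    -0.001  0.073] F [ 0.4  0.4 -1.8] w 0.556 26.2
```

```bash
echo '[5, 1, 0, 0, 0, 0.01, 12, 2.2, 0, 0, 0, 0.02, 20, 3.8, 0, 0, 0, 0.04, 28, 5.2, 0, 0, 0, 0.06, 35, 6.6, 0, 0, 0, 0.07, 41, 7.6, 0, 0, 0, 0.073, 44, 8.2, 0, 0, 0, 0.073, 44, 8.2, 0, 0, 0, 0.073]' | python3 steer.py; echo '[0, 0, 0, 0, 0, 0, 0, 0, 0, 0, 0, 0, 0, 0, 0, 0, 0, 0]' | python3 steer.py; python3 go.py 655.2 10.3 265 6.5
```

```text
time_s: 11.6
eef_pos: [656.1, 10.3, 295.8]
ee_rot: [-0.0, 0.998, 0.057, -0.001]
force: [0.0, -0.7, -0.7]
grip_width: 0.556
grip_force: 26.2
time_s: 11.9
eef_pos: [654.6, 10.4, 298.2]
ee_rot: [-0.0, 0.998, 0.057, -0.0]
force: [0.9, 0.1, -1.2]
grip_width: 0.553
grip_force: 26.2
t 11.9 d [ 0.6  0.2 33.2] rot [-0.  0.  0.] F [ 0.9  0.1 -1.2] w 0.553 26.2
```

To row units: 38 mm is 7.6, 32 mm is 6.4.

```bash
echo '[0.1, 0, 1.6, 0, 0, 0, 0.1, 0, 4, 0, 0, 0, 0.1, 0, 6.4, 0, 0, 0, 0.1, 0, 7.6, 0, 0, 0, 0.1, 0, 7.6, 0, 0, 0, 0.1, 0, 7.6, 0, 0, 0]' | python3 steer.py; python3 go.py 655.2 10.3 252.7 6.5; python3 - <<'E'
from h import *
s=ctrl.capture("scene");cv2.imwrite("raw_s6.png",s[:,:,::-1])
cv2.imwrite("pics/s6.png",cv2.resize(s[170:265,225:305,::-1],None,fx=6,fy=6,interpolation=cv2.INTER_CUBIC))
E
```

```text
time_s: 12.5
eef_pos: [655.8, 10.4, 260.1]
ee_rot: [0.0, 0.998, 0.057, 0.0]
force: [-0.2, -1.0, 0.0]
grip_width: 0.556
grip_force: 26.2
t 12.5 d [-0.6  0.1  7.4] rot [ 0. -0.  0.] F [-0.2 -1.   0. ] w 0.556 26.2
```

View pics/s6.png

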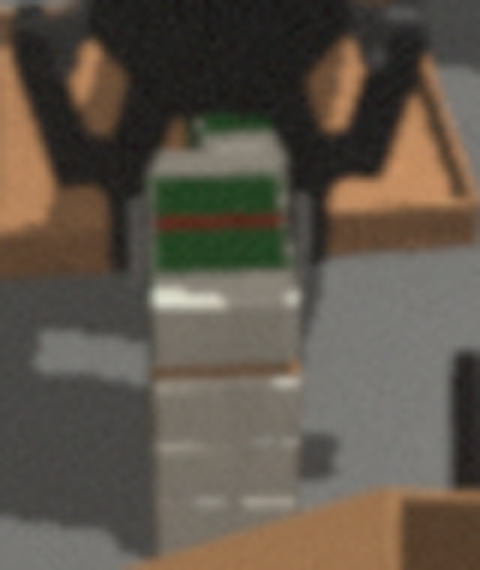

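```bash
python3 - <<'E'
from h import *
t=np.radians(6.5);u=np.array([np.cos(t),np.sin(t)])
for l,c,z in(("pile front top",(655.2,10.3),78),("held front bottom",(655.2,10.3),85.4),("held front top",(655.2,10.3),111.4),("stripe",(655.2,10.3),111.4)):
    P=np.array(c)+u*(0 if l=="stripe" else 46);print(l,(6*(proj("scene",[*P,z])-[225,170]+.5)).round(1))
im=cv2.imread("raw_s6.png")[:,:,::-1];bx=(248,203,275,211);h=crop(im,bx);r,g,b=h[...,0],h[...,1],h[...,2]
m=biggest((r-g>20)&(r-b>15));p=cast("scene",pts(m,bx),111.4);q=cv2.minAreaRect(p.astype(np.float32));print(p.mean(0).round(1),np.round(q[0],1),np.round(q[1],1),q[2])
E
```

```text
pile front top [[225.8 383.9]]
held front bottom [[225.8 366.4]]
held front top [[226.  303.7]]
stripe [[219.4 222.6]]
[654.7   9.6] [654.8  10.3] [ 7.1 44.1] 6.283735752105713
```

Held stripe is at (654.7, 9.9) against the pile at (654.9, 10.6). That's aligned to under 1 mm, so I'll lower and release.

To row units: 7 mm is 1.4, -0.4 mm is -0.08.

```bash
echo '[0.04, -0.08, 0.4, 0, 0, 0, 0.04, -0.08, 0.8, 0, 0, 0, 0.04, -0.08, 1.2, 0, 0, 0, 0.04, -0.08, 1.4, 0, 0, 0, 0.04, -0.08, 1.52, 0, 0, 0, 0.04, -0.08, 1.52, 0, 0, 0]' | python3 steer.py; echo '[0, 0, 0, 0, 0, 0, 0, 0, 0, 0, 0, 0, 0, 0, 0, 0, 0, 0, 0, 0, 0, 0, 0, 0]' | python3 steer.py 0.8; echo '[0, 0, -1, 0, 0, 0, 0, 0, -4, 0, 0, 0, 0, 0, -9, 0, 0, 0, 0, 0, -14, 0, 0, 0, 0, 0, -14, 0, 0, 0, 0, 0, -14, 0, 0, 0]' | python3 steer.py; python3 go.py 465 -137.3 320 8.6; python3 - <<'E'
from h import *
im=ctrl.capture("scene")
bx=(248,203,275,221);h=crop(im,bx);r,g,b=h[...,0],h[...,1],h[...,2]
m=biggest((r-g>20)&(r-b>15));p=cast("scene",pts(m,bx),104);q=cv2.minAreaRect(p.astype(np.float32));print(p.mean(0).round(1),np.round(q[0],1),np.round(q[1],1),q[2])
E
```

```text
time_s: 13.15
eef_pos: [655.8, 10.9, 252.8]
ee_rot: [0.0, 0.998, 0.057, 0.0]
force: [-1.2, 1.0, 0.6]
grip_width: 0.56
grip_force: 26.4
time_s: 13.55
eef_pos: [655.8, 10.9, 252.5]
ee_rot: [0.0, 0.998, 0.057, 0.0]
force: [-1.0, -0.3, 0.2]
grip_width: 0.798
grip_force: 0.0
time_s: 14.15
eef_pos: [655.7, 10.9, 323.5]
ee_rot: [0.0, 0.998, 0.057, 0.001]
force: [-0.4, 0.4, -1.0]
grip_width: 0.796
grip_force: 0.0
t 14.2 d [-206.3  125.6    3.2] rot [ 0.    -0.001 -0.036] F [-0.4  0.4 -1. ] w 0.796 0.0
[654.8  10.2] [654.5  10.8] [ 7.5 44.3] 7.157992839813232
```

Medium is placed. Next is the square carton.

To row units: -206 mm is -41.2, -180 mm is -36.

```bash
echo '[-6, 3.6, 0, 0, 0, 0, -13, 8, 0, 0, 0, -0.01, -21, 12.8, 0, 0, 0, -0.02, -29, 17.6, 0, 0, 0, -0.03, -36, 22, 0, 0, 0, -0.036, -41.2, 25.2, 0, 0, 0, -0.036, -41.2, 25.2, 0, 0, 0, -0.036, -41.2, 25.2, 0, 0, 0, -0.036]' | python3 steer.py 1; echo '[0, 0, 2, 0, 0, 0, 0, 0, 8, 0, 0, 0, 0, 0, 12, 0, 0, 0, 0, 0, 12, 0, 0, 0, 0, 0, 12, 0, 0, 0]' | python3 steer.py; python3 go.py 465 -137.3 206 8.6
```

```text
time_s: 15.0
eef_pos: [465.4, -137.9, 322.2]
ee_rot: [-0.0, 0.997, 0.074, -0.0]
force: [0.5, -0.5, -0.5]
grip_width: 1.001
grip_force: 0.0
time_s: 15.5
eef_pos: [465.9, -137.3, 262.4]
ee_rot: [-0.0, 0.997, 0.075, -0.0]
force: [-0.6, -0.1, 1.3]
grip_width: 0.999
grip_force: 0.0
t 15.5 d [-0.9 -0.1 56.4] rot [-0.     0.     0.001] F [-0.6 -0.1  1.3] w 0.999 0.0
```

To row units: 56.4 mm is 11.28, 55 mm is 11.

```bash
echo '[-0.14, 0, 4, 0, 0, 0, -0.14, 0, 8, 0, 0, 0, -0.14, 0, 10, 0, 0, 0, -0.14, 0, 11, 0, 0, 0, -0.14, 0, 11.28, 0, 0, 0, -0.14, 0, 11.28, 0, 0, 0]' | python3 steer.py; python3 go.py 465 -137.3 206 8.6; echo '[0, 0, 0, 0, 0, 0, 0, 0, 0, 0, 0, 0, 0, 0, 0, 0, 0, 0, 0, 0, 0, 0, 0, 0, 0, 0, 0, 0, 0, 0, 0, 0, 0, 0, 0, 0]' | python3 steer.py 0 25; python3 go.py 465 -137.3 206 8.6;echo '[0, 0, -1, 0, 0, 0, 0, 0, -4, 0, 0, 0, 0, 0, -9, 0, 0, 0, 0, 0, -14, 0, 0, 0, 0, 0, -18, 0, 0, 0, 0, 0, -19, 0, 0, 0, 0, 0, -19, 0, 0, 0]' | python3 steer.py; python3 go.py 659 208 300 -7.5
```

```text
time_s: 16.1
eef_pos: [465.0, -137.9, 206.7]
ee_rot: [0.0, 0.997, 0.075, 0.0]
force: [0.2, 0.0, 0.9]
grip_width: 1.001
grip_force: 0.0
t 16.1 d [ 0.1 -0.6  0.7] rot [ 0.001 -0.001 -0.   ] F [0.2 0.  0.9] w 1.001 0.0
time_s: 16.7
eef_pos: [465.0, -137.9, 206.7]
ee_rot: [0.0, 0.997, 0.075, 0.0]
force: [-0.5, 1.5, 6.0]
grip_width: 0.723
grip_force: 28.0
t 16.7 d [ 0.1 -0.6  0.7] rot [ 0.001 -0.001 -0.   ] F [-0.5  1.5  6. ] w 0.723 28.0
time_s: 17.4
eef_pos: [464.7, -137.8, 301.3]
ee_rot: [0.0, 0.997, 0.075, 0.0]
force: [0.6, 0.4, -0.7]
grip_width: 0.724
grip_force: 27.5
t 17.4 d [ 243.7 -312.9    1.3] rot [ 0.    -0.001  0.281] F [ 0.6  0.4 -0.7] w 0.724 27.5
```

To row units: -293 mm is -58.6, -263 mm is -52.6.

```bash
echo '[4, -5.2, 0, 0, 0, 0.02, 9.6, -12.4, 0, 0, 0, 0.05, 16, -20.6, 0, 0, 0, 0.09, 22.4, -28.8, 0, 0, 0, 0.13, 28.8, -37, 0, 0, 0, 0.17, 35.2, -45.2, 0, 0, 0, 0.21, 41, -52.6, 0, 0, 0, 0.24, 45.6, -58.6, 0, 0, 0, 0.27]' | python3 steer.py; echo '[2, -2.6, 0, 0, 0, 0.01, 3.2, -3.8, 0, 0, 0, 0.01, 3.2, -3.8, 0, 0, 0, 0.01, 3.2, -3.8, 0, 0, 0, 0.01, 3.2, -3.8, 0, 0, 0, 0.01]' | python3 steer.py;python3 go.py 659 208 265 -7.5
```

```text
time_s: 18.2
eef_pos: [647.0, 188.3, 299.0]
ee_rot: [0.0, 0.998, -0.06, -0.001]
force: [0.6, -1.3, 0.1]
grip_width: 0.718
grip_force: 27.5
time_s: 18.7
eef_pos: [664.4, 202.3, 300.6]
ee_rot: [0.0, 0.998, -0.065, -0.001]
force: [0.5, -0.2, -0.8]
grip_width: 0.717
grip_force: 27.6
t 18.7 d [-6.1 -5.  35.6] rot [0.    0.001 0.   ] F [ 0.5 -0.2 -0.8] w 0.717 27.6
```

```bash
echo '[-0.6, -0.6, 1.6, 0, 0, 0, -1.2, -1, 4, 0, 0, 0, -1.2, -1, 6.4, 0, 0, 0, -1.2, -1, 7.8, 0, 0, 0, -1.2, -1, 8, 0, 0, 0, -1.2, -1, 8, 0, 0, 0, -1.2, -1, 8, 0, 0, 0]' | python3 steer.py; python3 go.py 659 208 250.7 -7.5; cat > st.py <<'E'
import sys
from h import *
# st.py x y z : red stripe near projected point, both orientation & centre at height z
x,y,z=map(float,sys.argv[1:4]);lo=float(sys.argv[4]) if len(sys.argv)>4 else 20
im=ctrl.capture("scene");u,v=proj("scene",[x,y,z])[0].round().astype(int)
bx=(u-19,v-7,u+20,v+8);h=crop(im,bx);r,g,b=h[...,0],h[...,1],h[...,2]
m=biggest((r-g>lo)&(r-b>15));p=cast("scene",pts(m,bx),z);q=cv2.minAreaRect(p.astype(np.float32));print(p.mean(0).round(1),np.round(q[0],1),np.round(q[1],1),round(q[2],1))
cv2.imwrite("pics/st_%d.png"%(ctrl.sense()["time_s"]*100),cv2.resize(im[v-35:v+50,u-40:u+40,::-1],None,fx=6,fy=6,interpolation=cv2.INTER_CUBIC))
E
python3 st.py 659 208 113.5; ls pics
```

```text
time_s: 19.4
eef_pos: [659.5, 208.6, 261.6]
ee_rot: [-0.0, 0.998, -0.065, 0.0]
force: [-0.1, -0.2, -0.3]
grip_width: 0.72
grip_force: 27.6
t 19.4 d [-0.4  0.6 10.9] rot [-0.    -0.001  0.001] F [-0.1 -0.2 -0.3] w 0.72 27.6
[657.4 208.4] [657.4 207.9] [59.6  7.3] 82.6
s1.png
s2.png
s3.png
s4.png
s6.png
scene0.png
st_1945.png
t1.png
t2.png
top0.png
```

The rows are not in the units I measure in: shifts go in units of 5 mm. I convert before sending: 6 mm is 1.2, 11 mm is 2.2.

```bash
echo '[-0.08, 0, 0.6, 0, 0, 0, -0.08, 0, 1.2, 0, 0, 0, -0.08, 0, 1.7, 0, 0, 0, -0.08, 0, 2, 0, 0, 0, -0.08, 0, 2.2, 0, 0, 0, -0.08, 0, 2.2, 0, 0, 0]' | python3 steer.py; echo '[0, 0, 0, 0, 0, 0, 0, 0, 0, 0, 0, 0, 0, 0, 0, 0, 0, 0, 0, 0, 0, 0, 0, 0]' | python3 steer.py 0.95; echo '[0, 0, -1, 0, 0, 0, 0, 0, -4, 0, 0, 0, 0, 0, -9, 0, 0, 0, 0, 0, -15, 0, 0, 0, 0, 0, -15, 0, 0, 0, 0, 0, -15, 0, 0, 0]' | python3 steer.py; python3 st.py 659 208 104; python3 - <<'E'
from h import *
t=ctrl.capture("top");cv2.imwrite("raw_top3.png",t[:,:,::-1])
cv2.imwrite("pics/t3.png",cv2.resize(t[140:260,170:350,::-1],(780,520),interpolation=cv2.INTER_NEAREST))
def stripe(n,im,bx,z,lo=35):
    h=crop(im,bx);r,g,b=h[...,0],h[...,1],h[...,2]
    for k,m in(("red",biggest((r-g>lo)&(r-b>25))),("green",biggest((g-r>25)))):
        p=cast(n,pts(m,bx),z);q=cv2.minAreaRect(p.astype(np.float32));print(n,k,p.mean(0).round(1),np.round(q[0],1),np.round(q[1],1),round(q[2],1))
u,v=proj("top",[452,-140,34])[0].round().astype(int);print(u,v)
stripe("top",t,(u-11,v-10,u+12,v+11),34)
u,v=proj("top",[429,5,34])[0].round().astype(int);print(u,v)
stripe("top",t,(u-9,v-10,u+10,v+11),34)
E
python3 st.py 458 -140 34; python3 st.py 432 5 34 
```

```text
time_s: 20.05
eef_pos: [659.0, 208.7, 250.8]
ee_rot: [0.0, 0.998, -0.065, 0.0]
force: [-2.3, -1.3, 5.0]
grip_width: 0.72
grip_force: 28.2
time_s: 20.45
eef_pos: [659.0, 208.6, 249.9]
ee_rot: [-0.0, 0.998, -0.065, -0.0]
force: [0.5, -0.6, 0.4]
grip_width: 0.952
grip_force: 0.0
time_s: 21.05
eef_pos: [658.9, 208.7, 326.6]
ee_rot: [-0.0, 0.998, -0.065, 0.001]
force: [0.1, -0.2, -0.9]
grip_width: 0.95
grip_force: 0.0
[658.8 208.5] [658.9 208.3] [57.2  7. ] 82.8
298 224
top red [ 457.8 -172.2] [ 450.9 -169.9] [12.3 64. ] 87.8
top green [ 443.9 -133.7] [ 443.8 -133. ] [29.8 59.3] 6.8
251 233
top red [422.8  20.1] [419.7   8.9] [48.3 47.2] 88.5
top green [413.   -2.5] [411.7  -2.6] [38.9 39.8] 10.7
[ 459.5 -166.7] [ 451.5 -145.4] [73.6 87.8] 11.5
[428.4  35.4] [429.3  19.1] [72.7 71.7] 1.4
```

View pics/t3.png

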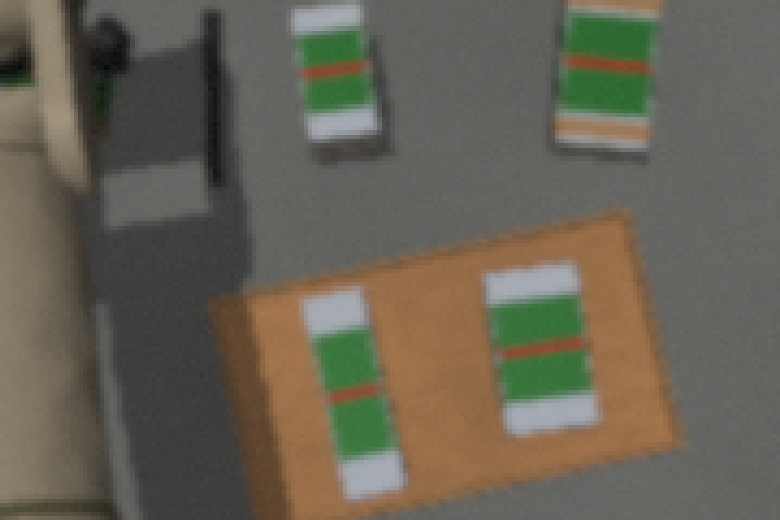

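The square carton is centred. The wide carton's stripe is at crop (542,349) and the long carton's at (354,393). I'll measure them by closing the green blobs.

```bash
python3 - <<'E'
from h import *
t=cv2.imread("raw_top3.png")[:,:,::-1];s=ctrl.capture("scene")
def m(n,im,bx,z):
    h=crop(im,bx);r,g,b=h[...,0],h[...,1],h[...,2]
    G=((g-r>20)&(g-b>10)).astype(np.uint8);G=cv2.morphologyEx(np.pad(G,40),cv2.MORPH_CLOSE,np.ones((33,33),np.uint8))[40:-40,40:-40]>0;G=biggest(G)
    p=cast(n,pts(G,bx),z);q=cv2.minAreaRect(p.astype(np.float32));print(n,p.mean(0).round(1),np.round(q[0],1),np.round(q[1],1),round(q[2],1))
    M=G&(r-g>15);M=biggest(M)if M.any() else G;p=cast(n,pts(M,bx),z);q=cv2.minAreaRect(p.astype(np.float32));print("   red",p.mean(0).round(1),np.round(q[0],1),np.round(q[1],1),round(q[2],1))
f=780/180
m("top",t,(int(170+475/f),int(140+255/f),int(170+610/f),int(140+445/f)),34)
m("top",t,(int(170+295/f),int(140+280/f),int(170+412/f),int(140+505/f)),34)
for x,y in((457,-141),(431,4)):
    u,v=proj("scene",[x,y,34])[0].round().astype(int)
    m("scene",s,(u-20,v-14,u+21,v+15),34)
E
python3 go.py 456 -141 320 8
```

```text
top [ 464.5 -129.9] [ 464.6 -129.7] [73.2 63. ] 6.8
   red [ 464.6 -130.1] [ 464.6 -130.2] [ 8.2 55.4] 6.6
top [436.1   3. ] [436.4   2.9] [91.7 40.3] 11.1
   red [436.4   3.2] [436.3   3.3] [ 7.6 33.4] 12.5
scene [ 464.7 -130.3] [ 464.  -129.9] [73.5 62.3] 6.7
   red [ 463.9 -130.6] [ 464.  -130.4] [ 9.4 60. ] 6.3
scene [437.3   3.1] [435.9   2.4] [91.9 42.3] 10.8
   red [435.7   3. ] [435.7   2.9] [ 9.7 36.9] 10.4
t 21.3 d [-155.8  373.     4.7] rot [ 0.     0.002 -0.27 ] F [-0.6 -0.5  0.2] w 0.952 0.0
```

```bash
python3 go.py 464.4 -130.1 322 6.7
```

```text
t 21.3 d [-148.9  361.1    2.6] rot [ 0.     0.002 -0.247] F [-0.6 -0.5  0.2] w 0.952 0.0
```

To row units: 345 mm is 69, 308 mm is 61.6.

```bash
echo '[-3, 7.4, 0, 0, 0, -0.02, -6.6, 16, 0, 0, 0, -0.05, -10.4, 25.2, 0, 0, 0, -0.09, -14.2, 34.4, 0, 0, 0, -0.13, -18, 43.6, 0, 0, 0, -0.16, -21.8, 52.8, 0, 0, 0, -0.19, -25.4, 61.6, 0, 0, 0, -0.22, -28.4, 69, 0, 0, 0, -0.247]' | python3 steer.py 1; echo '[-1.2, 2.8, 0, 0, 0, 0, -1.4, 3.2, 0, 0, 0, 0, -1.4, 3.2, 6, 0, 0, 0, -1.4, 3.2, 14, 0, 0, 0, -1.4, 3.2, 18, 0, 0, 0, -1.4, 3.2, 18, 0, 0, 0, -1.4, 3.2, 18, 0, 0, 0]' | python3 steer.py;python3 go.py 464.4 -130.1 177 6.7
```

```text
time_s: 22.1
eef_pos: [472.0, -116.7, 325.0]
ee_rot: [-0.0, 0.998, 0.059, -0.0]
force: [0.4, -0.1, 0.4]
grip_width: 1.002
grip_force: 0.0
time_s: 22.8
eef_pos: [468.8, -131.2, 235.6]
ee_rot: [0.0, 0.998, 0.059, 0.0]
force: [0.6, -0.5, 0.9]
grip_width: 0.997
grip_force: 0.0
t 22.8 d [-4.2 -1.6 58.6] rot [ 0.    -0.     0.001] F [ 0.6 -0.5  0.9] w 0.997 0.0
```

```bash
echo '[-0.6, -0.2, 2, 0, 0, 0, -0.84, -0.3, 5, 0, 0, 0, -0.84, -0.3, 8.4, 0, 0, 0, -0.84, -0.3, 10.8, 0, 0, 0, -0.84, -0.3, 11.7, 0, 0, 0, -0.84, -0.3, 11.7, 0, 0, 0, -0.84, -0.3, 11.7, 0, 0, 0]' | python3 steer.py; python3 go.py 464.4 -130.1 177 6.7; echo '[0, 0, 0, 0, 0, 0, 0, 0, 0, 0, 0, 0, 0, 0, 0, 0, 0, 0, 0, 0, 0, 0, 0, 0, 0, 0, 0, 0, 0, 0, 0, 0, 0, 0, 0, 0]' | python3 steer.py 0 30; python3 go.py 464.4 -130.1 177 6.7;echo '[0, 0, -1, 0, 0, 0, 0, 0, -4, 0, 0, 0, 0, 0, -9, 0, 0, 0, 0, 0, -15, 0, 0, 0, 0, 0, -21, 0, 0, 0, 0, 0, -24, 0, 0, 0, 0, 0, -24, 0, 0, 0]' | python3 steer.py; python3 go.py 662.6 -181.9 297 -7.3
```

```text
time_s: 23.5
eef_pos: [464.2, -130.8, 177.2]
ee_rot: [0.0, 0.998, 0.058, 0.0]
force: [0.0, -0.1, 1.3]
grip_width: 1.0
grip_force: 0.0
t 23.5 d [ 0.3 -0.6  0.2] rot [ 0.001 -0.001 -0.   ] F [ 0.  -0.1  1.3] w 1.0 0.0
time_s: 24.1
eef_pos: [464.1, -130.8, 177.2]
ee_rot: [0.0, 0.998, 0.058, 0.0]
force: [-0.5, 0.7, 5.9]
grip_width: 0.769
grip_force: 34.0
t 24.1 d [ 0.4 -0.7  0.2] rot [ 0.001 -0.001 -0.   ] F [-0.5  0.7  5.9] w 0.769 34.0
time_s: 24.8
eef_pos: [464.1, -130.7, 298.6]
ee_rot: [0.001, 0.998, 0.058, 0.002]
force: [0.3, -0.5, -1.3]
grip_width: 0.767
grip_force: 33.8
t 24.8 d [191.2  74.    2.4] rot [ 0.002 -0.004  0.244] F [ 0.3 -0.5 -1.3] w 0.767 33.8
```

To row units: 191 mm is 38.2, 178 mm is 35.6.

```bash
echo '[4, 1.6, 0, 0, 0, 0.02, 10, 3.8, 0, 0, 0, 0.06, 17, 6.6, 0, 0, 0, 0.1, 24, 9.2, 0, 0, 0, 0.15, 30.4, 11.8, 0, 0, 0, 0.19, 35.6, 13.8, 0, 0, 0, 0.23, 38.2, 14.8, 0, 0, 0, 0.244, 38.2, 14.8, 0, 0, 0, 0.244]' | python3 steer.py; echo '[0, 0, 2, 0, 0, 0, 0, 0, 5, 0, 0, 0, 0, 0, 8.4, 0, 0, 0, 0, 0, 10.4, 0, 0, 0, 0, 0, 10.4, 0, 0, 0, 0, 0, 10.4, 0, 0, 0]' | python3 steer.py;python3 go.py 662.6 -181.9 233.2 -7.3
```

```text
time_s: 25.6
eef_pos: [663.0, -182.1, 294.2]
ee_rot: [-0.0, 0.998, -0.064, -0.001]
force: [-0.4, -0.1, -2.0]
grip_width: 0.765
grip_force: 33.8
time_s: 26.2
eef_pos: [662.2, -181.9, 244.8]
ee_rot: [0.0, 0.998, -0.064, 0.0]
force: [0.2, 0.5, 0.2]
grip_width: 0.766
grip_force: 33.7
t 26.2 d [ 0.4 -0.1 11.6] rot [ 0. -0.  0.] F [0.2 0.5 0.2] w 0.766 33.7
```

```bash
python3 st.py 662.6 -181.9 101.6; sed 's/im=ctrl.capture("scene")/im=cv2.imread("raw_scene.png")[:,:,::-1]/;/imwrite/d' st.py > st0.py; python3 st0.py 662.6 -181.9 60 45; python3 st0.py 514.5 -366.6 60 45
```

```text
[ 662.1 -184.1] [ 662.2 -184.8] [62.   7.3] 82.9
[ 662.1 -183.6] [ 662.  -183.6] [60.6  6.2] 83.1
[ 514.  -368.2] [ 514.  -368.6] [32.6  4.6] 89.9
```

To row units: 11.6 mm is 2.32, 10.7 mm is 2.14.

```bash
echo '[0, -0.08, 0.6, 0, 0, 0, 0, -0.08, 1.2, 0, 0, 0, 0, -0.08, 1.8, 0, 0, 0, 0, -0.08, 2.14, 0, 0, 0, 0, -0.08, 2.32, 0, 0, 0, 0, -0.08, 2.32, 0, 0, 0]' | python3 steer.py; echo '[0, 0, 0, 0, 0, 0, 0, 0, 0, 0, 0, 0, 0, 0, 0, 0, 0, 0, 0, 0, 0, 0, 0, 0]' | python3 steer.py 1; echo '[0, 0, -1, 0, 0, 0, 0, 0, -4, 0, 0, 0, 0, 0, -9, 0, 0, 0, 0, 0, -15, 0, 0, 0, 0, 0, -16, 0, 0, 0, 0, 0, -16, 0, 0, 0]' | python3 steer.py; python3 st.py 662.6 -181.9 90; python3 go.py 436.1 3 310 11
```

```text
time_s: 26.85
eef_pos: [662.3, -181.5, 233.3]
ee_rot: [0.0, 0.998, -0.064, 0.0]
force: [-0.8, 0.7, 2.6]
grip_width: 0.763
grip_force: 34.1
time_s: 27.25
eef_pos: [662.3, -181.6, 233.0]
ee_rot: [-0.0, 0.998, -0.064, 0.0]
force: [-0.6, 0.1, 0.3]
grip_width: 0.998
grip_force: 0.0
time_s: 27.85
eef_pos: [662.3, -181.5, 314.8]
ee_rot: [0.001, 0.998, -0.064, 0.001]
force: [0.3, -0.6, -0.6]
grip_width: 0.999
grip_force: 0.0
[ 662.4 -182.3] [ 662.4 -182.7] [62.8  7.2] 82.7
t 27.9 d [-247.7 -154.3    3.1] rot [ 0.    -0.    -0.319] F [-1.4 -0.  -1.4] w 0.994 0.0
```

To row units: -248 mm is -49.6, -238 mm is -47.6.

```bash
echo '[-5, -3, 0, 0, 0, -0.03, -12, -7.4, 0, 0, 0, -0.08, -19.6, -12.2, 0, 0, 0, -0.13, -27.2, -17, 0, 0, 0, -0.18, -34.8, -21.6, 0, 0, 0, -0.23, -42, -26.2, 0, 0, 0, -0.28, -47.6, -29.6, 0, 0, 0, -0.319, -49.6, -30.8, 0, 0, 0, -0.319]' | python3 steer.py 1; echo '[0, 0, 0, 0, 0, 0, 0, 0, 6, 0, 0, 0, 0, 0, 12, 0, 0, 0, 0, 0, 16, 0, 0, 0, 0, 0, 16, 0, 0, 0, 0, 0, 16, 0, 0, 0]' | python3 steer.py;python3 go.py 436.1 3 178 11
```

```text
time_s: 28.7
eef_pos: [433.8, 4.2, 312.2]
ee_rot: [-0.001, 0.995, 0.097, -0.001]
force: [0.5, -0.1, 0.6]
grip_width: 1.004
grip_force: 0.0
time_s: 29.3
eef_pos: [436.7, 2.0, 233.2]
ee_rot: [0.0, 0.995, 0.095, -0.0]
force: [-0.4, 0.9, -0.1]
grip_width: 0.999
grip_force: 0.0
t 29.3 d [-0.4 -1.  55.2] rot [ 0.     0.    -0.001] F [-0.4  0.9 -0.1] w 0.999 0.0
```

```bash
echo '[-0.06, -0.14, 3, 0, 0, 0, -0.06, -0.14, 6.4, 0, 0, 0, -0.06, -0.14, 9.2, 0, 0, 0, -0.06, -0.14, 10.6, 0, 0, 0, -0.06, -0.14, 11, 0, 0, 0, -0.06, -0.14, 11, 0, 0, 0, -0.06, -0.14, 11, 0, 0, 0]' | python3 steer.py; python3 go.py 436.1 3 178 11; echo '[0, 0, 0, 0, 0, 0, 0, 0, 0, 0, 0, 0, 0, 0, 0, 0, 0, 0, 0, 0, 0, 0, 0, 0, 0, 0, 0, 0, 0, 0, 0, 0, 0, 0, 0, 0, 0, 0, 0, 0, 0, 0, 0, 0, 0, 0, 0, 0]' | python3 steer.py 0 30; python3 go.py 436.1 3 178 11;echo '[0, 0, -1, 0, 0, 0, 0, 0, -4, 0, 0, 0, 0, 0, -9, 0, 0, 0, 0, 0, -15, 0, 0, 0, 0, 0, -21, 0, 0, 0, 0, 0, -24, 0, 0, 0, 0, 0, -24, 0, 0, 0]' | python3 steer.py; python3 go.py 514.6 -366.4 298 -1.3
```

```text
time_s: 30.0
eef_pos: [435.7, 3.2, 178.7]
ee_rot: [0.0, 0.995, 0.096, 0.001]
force: [0.1, -0.4, 0.3]
grip_width: 0.998
grip_force: 0.0
t 30.0 d [0.3 0.3 0.7] rot [ 0.001 -0.001 -0.   ] F [ 0.1 -0.4  0.3] w 0.998 0.0
time_s: 30.8
eef_pos: [435.5, 3.3, 178.3]
ee_rot: [0.0, 0.995, 0.096, 0.0]
force: [-0.1, 1.1, 5.5]
grip_width: 0.51
grip_force: 31.3
t 30.8 d [0.5 0.4 0.3] rot [ 0. -0. -0.] F [-0.1  1.1  5.5] w 0.51 31.3
time_s: 31.5
eef_pos: [435.6, 3.3, 299.7]
ee_rot: [0.001, 0.995, 0.096, 0.002]
force: [-0.7, -0.5, -1.5]
grip_width: 0.505
grip_force: 30.9
t 31.5 d [  7.1 378.    2.3] rot [ 0.001 -0.004  0.215] F [-0.7 -0.5 -1.5] w 0.505 30.9
```

To row units: 1 mm is 0.2, 350 mm is 70.

```bash
echo '[0.2, 8, 0, 0, 0, 0.02, 0.4, 17, 0, 0, 0, 0.05, 0.6, 26.4, 0, 0, 0, 0.08, 0.8, 36, 0, 0, 0, 0.11, 0.8, 45.4, 0, 0, 0, 0.14, 1, 54.8, 0, 0, 0, 0.17, 1.2, 63, 0, 0, 0, 0.19, 1.4, 70, 0, 0, 0, 0.215]' | python3 steer.py; echo '[0, 3.6, 0, 0, 0, 0, 0, 5.6, 0, 0, 0, 0, 0, 5.6, 2, 0, 0, 0, 0, 5.6, 6, 0, 0, 0, 0, 5.6, 9, 0, 0, 0, 0, 5.6, 10, 0, 0, 0, 0, 5.6, 10, 0, 0, 0]' | python3 steer.py;python3 go.py 514.6 -366.4 245 -1.2
```

```text
time_s: 32.3
eef_pos: [508.8, -341.1, 296.0]
ee_rot: [-0.001, 1.0, -0.013, -0.001]
force: [1.0, -0.2, -1.6]
grip_width: 0.509
grip_force: 31.1
time_s: 33.0
eef_pos: [508.4, -366.3, 247.1]
ee_rot: [-0.001, 1.0, -0.011, -0.001]
force: [1.2, -0.6, -0.9]
grip_width: 0.513
grip_force: 31.1
t 33.0 d [ 6.2 -0.   2.1] rot [-0.001  0.001 -0.002] F [ 1.2 -0.6 -0.9] w 0.513 31.1
```

```bash
echo '[0.6, 0, 0, 0, 0, 0, 1.2, 0, 0.2, 0, 0, 0, 1.2, 0, 0.2, 0, 0, 0, 1.2, 0, 0.2, 0, 0, 0]' | python3 steer.py;python3 go.py 514.6 -366.4 234.3 -1.2; python3 st.py 514.5 -366.4 101.2; python3 - <<'E'
from h import *
im=cv2.imread("raw_top.png")[:,:,::-1]
bx=(362,176,384,228);h=crop(im,bx);m=biggest(cv2.morphologyEx(((h.max(2)-h.min(2)>45)|(h.min(2)>125)).astype(np.uint8),cv2.MORPH_CLOSE,np.ones((15,15)))>0)
p=cast("top",pts(m,bx),60);q=cv2.minAreaRect(p.astype(np.float32));print(q)
y=pts(m,bx)
# fit outer(right) edge over rows
rows=np.unique(y[:,1]);e=np.array([[y[y[:,1]==v,0].max(),v] for v in rows[60:-60]]);w=cast("top",e,60);print(np.degrees(np.polyfit(w[:,0],w[:,1],1)[0]))
E
```

```text
time_s: 33.4
eef_pos: [514.5, -367.0, 247.2]
ee_rot: [0.0, 1.0, -0.012, 0.0]
force: [-0.5, -0.1, -2.0]
grip_width: 0.507
grip_force: 31.1
t 33.4 d [ 0.1 -0.6 12.9] rot [ 0.    -0.    -0.002] F [-0.5 -0.1 -2. ] w 0.507 31.1
[ 511.9 -370.9] [ 511.9 -371.4] [37.3  6.8] 88.4
((515.0887451171875, -366.040771484375), (45.294185638427734, 146.16700744628906), 87.98468017578125)
-1.655332651658946
```

To row units: 6 mm is 1.2, 3 mm is 0.6.

```bash
echo '[0, -0.2, 0.6, 0, 0, 0.003, 0, -0.2, 1.2, 0, 0, 0.005, 0, -0.2, 1.6, 0, 0, 0.005, 0, -0.2, 1.6, 0, 0, 0.005, 0, -0.2, 1.6, 0, 0, 0.005]' | python3 steer.py;python3 go.py 514.6 -366 234.3 -1.5; python3 st.py 514.5 -366.4 95
```

```text
time_s: 33.95
eef_pos: [514.4, -366.1, 238.9]
ee_rot: [-0.0, 1.0, -0.014, -0.0]
force: [-0.9, -0.2, -0.9]
grip_width: 0.509
grip_force: 31.1
t 34.0 d [ 0.2 -0.1  4.6] rot [-0.     0.    -0.002] F [-0.9 -0.2 -0.9] w 0.509 31.1
[ 515.2 -368.5] [ 515.1 -368.8] [36.8  6.7] 87.9
```

To row units: 4.6 mm is 0.92, 4 mm is 0.8.

```bash
echo '[-0.08, -0.04, 0.3, 0, 0, 0, -0.08, -0.04, 0.6, 0, 0, 0, -0.08, -0.04, 0.8, 0, 0, 0, -0.08, -0.04, 0.92, 0, 0, 0, -0.08, -0.04, 0.92, 0, 0, 0]' | python3 steer.py; echo '[0, 0, 0, 0, 0, 0, 0, 0, 0, 0, 0, 0, 0, 0, 0, 0, 0, 0, 0, 0, 0, 0, 0, 0]' | python3 steer.py 0.85; echo '[0, 0, -1, 0, 0, 0, 0, 0, -4, 0, 0, 0, 0, 0, -10, 0, 0, 0, 0, 0, -18, 0, 0, 0, -6, 0, -26, 0, 0, 0, -14, 0, -30, 0, 0, 0, -22, 0, -30, 0, 0, 0, -30, 0, -30, 0, 0, 0]' | python3 steer.py; python3 - <<'E'
from h import *
for n in("top","scene"):
    im=ctrl.capture(n)
    a=im[130:265,120:395] if n=="top" else im[140:260,80:430]
    cv2.imwrite(f"pics/f_{n}.png",cv2.resize(a[:,:,::-1],(800,int(800*a.shape[0]/a.shape[1])),interpolation=cv2.INTER_CUBIC))
E
for a in "514.5 -366.4 90 30" "662.6 -181.9 90 30" "655 10.3 104 30" "659 208 104 30"; do python3 st.py $a; done
```

```text
time_s: 34.5
eef_pos: [514.0, -365.9, 234.4]
ee_rot: [0.0, 1.0, -0.014, 0.0]
force: [-0.6, -0.3, -1.7]
grip_width: 0.51
grip_force: 31.1
time_s: 34.9
eef_pos: [514.0, -365.9, 234.5]
ee_rot: [0.0, 1.0, -0.014, 0.0]
force: [-0.7, 0.4, -0.4]
grip_width: 0.853
grip_force: 0.0
time_s: 35.7
eef_pos: [362.5, -361.1, 386.4]
ee_rot: [0.001, 1.0, -0.014, 0.001]
force: [0.0, -1.2, -0.0]
grip_width: 0.846
grip_force: 0.0
[ 514.2 -367.4] [ 514.3 -367.3] [38.9  6.9] 89.0
[ 662.3 -182.9] [ 662.4 -183.1] [63.2  7.5] 82.6
[641.1 -24.4] [641.8 -24.2] [26.5 14.5] 5.1
[658.8 208.4] [658.9 208.3] [57.2  7.6] 82.7
```

View pics/f_top.png

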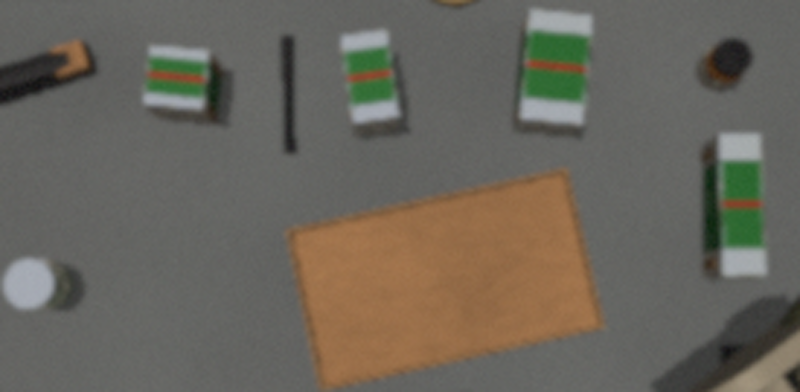

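View pics/f_scene.png

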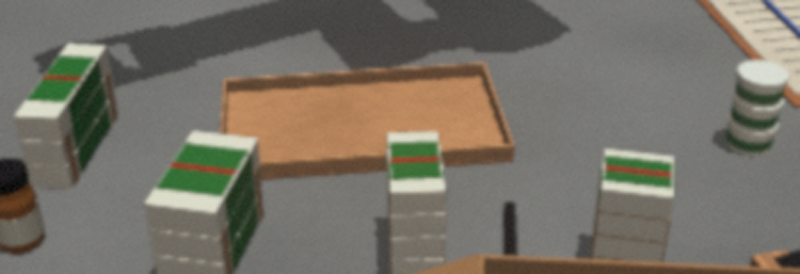

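Both views show all five items squarely on their own piles and the flat empty. The stripes are within about 1 mm of the pile centres, so I'll hand it in.

```bash
echo '[0, 0, 0, 0, 0, 0, 0, 0, 0, 0, 0, 0, 0, 0, 0, 0, 0, 0]' | python3 steer.py; python3 -c "
from rig import ctrl
print(ctrl.finish_job())"
```

```text
time_s: 36.3
eef_pos: [364.5, -361.6, 384.2]
ee_rot: [-0.0, 1.0, -0.014, -0.0]
force: [0.7, -0.6, 1.7]
grip_width: 0.846
grip_force: 0.0
the job is handed in; nothing more can be done
None
```

All four cartons and the tub are on top of their own piles, upright, squared up and centred to about 1 mm by the camera; I handed the job in at about 36 s, and no verdict came back.

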